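# Clip the two sauna-oil bottles into the rail

## Task

Two closed aluminium bottles are standing loose in front of the clip rail. Press the slim bottle sideways into the empty narrow spring clip and the stout one into the wide spring clip, in either order, until each has snapped fully home and stands upright with its foot on the worktop, and let go of both. Keep the bottles from falling over, and leave the bottle already clipped in and the other things lying about where they are.

Things in the scene. Friction and masses are not known exactly. Their poses are not given: they have to be found in the camera images.
- bottle_slim: slim plain aluminium bottle standing upright on the worktop: cylinder 28 mm in diameter and 120 mm tall, on top a white cap 17 mm in diameter and 20 mm tall (140 mm in all), about 0.09 kg; origin at the centre of its underside, z up its axis
- bottle_stout: stout plain aluminium bottle standing upright on the worktop: cylinder 44 mm in diameter and 120 mm tall, on top a white cap 26 mm in diameter and 20 mm tall (140 mm in all), about 0.16 kg; origin at the centre of its underside, z up its axis
- bottle_spare: bystander: a bottle just like the slim one, already snapped into the other narrow clip of the rail; origin at the centre of its underside; leave it there
- rail: fixed aluminium rail stand, 340 mm long along its own y; bar 12 mm deep, top at 73 mm, base plate 8 mm thick behind it. Origin on the worktop below the middle of the bar's front face; its x axis points to the rear, so the clips open towards its -x. Three clips stand 100 mm apart in any order: an empty narrow one, an empty wide one and a filled narrow one
- clip_narrow: the empty narrow spring clip, for the slim bottle; origin on the rail's front face at worktop height, axes as the rail's (press towards +x). Its parts lie at heights 51 to 69 mm. Two sprung jaws tipped with 10 mm black upright rolls, two fixed rolls behind; the mouth is 22 mm wide and springs open. Pressing in peaks at 10 to 17 N; about 5 N pulls it out
- clip_narrow_seat (a point): where the centre of the slim bottle's underside is when it is fully home in the narrow clip: on the worktop 26 mm in front (-x of the rail) of the rail's face. The bottle first meets the front rolls with its centre about 20 mm in front of this point; it snaps in about 5 mm before it
- clip_wide: the empty wide spring clip, for the stout bottle; as the narrow one but with a mouth 36 mm wide; origin on the rail's front face at worktop height, axes as the rail's, parts at heights 51 to 69 mm. Pressing in peaks at 13 to 18 N; about 5 N pulls it out
- clip_wide_seat (a point): where the centre of the stout bottle's underside is when it is fully home in the wide clip: on the worktop 34 mm in front (-x of the rail) of the rail's face. The bottle first meets the front rolls with its centre about 28 mm in front of this point; it snaps in about 8 mm before it
- comb: bystander: white plastic comb, 130 x 30 x 6 mm, lying flat among the bottles; origin at the centre of its underside
- nail_brush: bystander: bamboo nail brush, 90 x 40 x 28 mm, lying bristles down; origin at the centre of its underside
- jar_lower: bystander: lower of two stacked empty white ceramic jars, each 76 mm in diameter and 70 mm tall; origin at the centre of its underside
- jar_upper: bystander: the upper jar of the stacked pair, standing on the lower one (top 140 mm above the worktop); origin at the centre of its underside
- dish: bystander: white ceramic dish, 100 mm in diameter, 22 mm tall; origin at the centre of its underside
- ladle: bystander: sauna ladle with a steel bowl 90 mm wide and 40 mm tall and a wooden handle, 370 mm long along its own x; origin near the middle of its length at worktop height
Things that resemble listed ones, but are neither listed nor needed, are in the scene too. What is shaped like the bottle_stout but orange or yellow is not meant.

How it is judged:
At the end, for the whole second after the job is handed in: Each bottle's foot centre is within 6 mm (horizontally) of the seat of its own clip, slim in the empty narrow clip and stout in the wide one, upright within 0.1 rad, foot no more than 10 mm above the worktop, at rest (horizontal distance between bottle_slim and clip_narrow_seat below 0.006 m and horizontal distance between bottle_stout and clip_wide_seat below 0.006 m and angle between each of bottle_slim, bottle_stout's own z axis and vertical below 0.1 rad and height (world z) of each of bottle_slim, bottle_stout below 0.01 m and linear speed of each of bottle_slim, bottle_stout below 0.02 m/s); the robot touches nothing.
It fails at once if a bottle to be clipped tips over (leans more than 0.6 rad) (angle between any of bottle_slim, bottle_stout's own z axis and vertical above 0.6 rad).
It fails at once if the bottle already clipped in is moved more than 15 mm (distance of bottle_spare from where it was at the start of the episode above 0.015 m).
It fails at once if a bystander is moved more than 30 mm (distance of any of comb, nail_brush, jar_lower, jar_upper, dish, ladle from where it was at the start of the episode above 0.03 m).
It also fails if it takes over 59 s, if anything falls off the work surface, if the arm or the gripper's body presses on something with over 40 N, if the wrist force passes 120 N, or if a joint passes its speed limit or range.

## Robot

A 7-joint arm with a two-finger parallel gripper is mounted at the origin on the work surface. World frame = base frame: x ahead of the robot, y to its left, z up, the work surface at z = 0. Lengths are in m, angles in rad, forces in N, time in s.
With the tool pointing down it reaches from about 0.4 to 0.9 m from the base axis. Payload 5.5 kg.
Tool frame: the origin (TCP) lies on the centre line of the jaws, within the pads' length; the fingertips stand arm.nose_length ahead of it and the grasp point (between the pads) is the TCP (arm.nose_length is the distance from the TCP to the fingertips, in m); z points along the fingers, y is the line along which they close (so a half turn about z gives the same grasp; the last joint's range is limited). The gripper opens to 92 mm and grips with 3 to 60 N. Pads are 19 mm wide; open, the fingers measure 130 mm over their backs; the gripper's body (75 mm by 190 mm) begins 47 mm behind the grasp point.
Start: joints at [-0.968, 0.501, -0.427, 1.55, 0.221, 1.138, -0.21], TCP at [0.217, 0.613, 0.246] pointing down, gripper open.
Joint ranges: [-2.88, 2.88], [-0.31, 2.03], [-1.54, 1.56], [0.2, 2.42], [-1.41, 4.55], [0.19, 2.02], [-2.57, 2.57]. Speed limits (rad/s): [2.57, 2.57, 3.14, 3.14, 3.14, 3.14, 3.14].

## Interface

Orientations are given as a 3x3 rotation matrix whose columns are the frame's x, y, z axes.
In Python, from station import arm gives the robot as it stands.
- The arm moves only by the shell command python3 -m crank 'ROWS' [FORCE]. ROWS is JSON, one flat list of numbers, 7 for each row, row after row: the turn, a rotation vector about the tool's x, y, z normalised to -1 to 1, where 1 is 4 degrees, then the shift along the tool's x, y, z normalised to -1 to 1, where 1 is 0.03 m, then the closure in counts, from 0 (fully open) to 255 (shut). In form: [rx, ry, rz, tx, ty, tz, grip, rx, ry, rz, tx, ty, tz, grip, ...]. A call has exactly 10 rows; each row shifts and turns the commanded pose from where the row before left it, along the tool's axes as they then stand; what a row does not reach is not made up. A row lasts 1/10 s, in which the tool goes at most 50 mm and 8.59 degrees, less where a joint would pass 70% of its speed; a pose out of reach is approached as far as the arm can. A call with a number of a shift or a turn outside -1 to 1 is refused whole. A call with a gripper value outside its range is refused whole. The fingers move at their own pace and stop on an object; FORCE is the grip in N (left out, the last holds). Time passes only in rows, so rows that do not move let the fingers close, or fill a call up. It gives the time, the measured TCP pose, the force, the opening and the grip force at its end, in the units of the state.
- arm.observe(): the state, without advancing time (a new reading comes with each control period).
- arm.camera(name): name is "side" or "top"; returns (picture, depth): 384x512x3 uint8, red, green, blue; 384x512 float32, m along the optical axis (not along the pixel's ray), 0 where there is no reading.
- arm.camera_model(name): a dict with "mtx" (3x3 intrinsics, pixels), "dist" ([k1, k2, p1, p2, k3] as OpenCV has them; the pictures are not rectified), "world_from_camera" (4x4, takes a point from camera to world coordinates). Camera axes: x right, y up, looking along -z (the intrinsics and any distortion apply to the point x, -y, -z); pixel columns grow to the right and rows downward; lengths in m; the calibration is good to about 2 mm. A picture is of the moment at which its call begins. camera_model takes no time and is no camera call.
- arm.hand_in(): hands the job in; it is judged then, once.
The state is a dict: "t": time; "joint_positions": joint angles; "dq": joint speeds; "effort": joint torques, N m; "ee_pos": TCP position; "tcp_rot": TCP orientation; "wrist_force": force on the tool from outside, world axes, zero at the start; "ft_torque": the same for the moment, N m; "width": finger opening in m; "gripper_force": force on a finger pad.
Only numpy, scipy, OpenCV 4.12 (cv2) and the standard library are available. Lean on these libraries where they do the work, as an engineer would, in place of code of your own. Each camera call takes 0.05 s, during which the arm holds its last target. There are 200 camera calls.

## Working session

There is one attempt and no reset: what is moved stays moved. The work goes in short steps, Python scripts to look and compute and a shell command to move; the robot and the scene stay as the last step left them, time stands still between calls to the robot, and variables do not carry over. Pictures are saved under pics/ and viewed, at most 10 in all, crops included, and the job is handed in when it is done.

```bash
ls; mkdir -p pics
python3 - <<'E'
from station import arm
import cv2,numpy as np
s=arm.observe();print(s['t'],s['ee_pos'],np.round(s['tcp_rot'],3).tolist(),s['width'],arm.nose_length)
for n in('top','side'):
    p,d=arm.camera(n);np.savez(f'{n}0.npz',p=p,d=d)
    cv2.imwrite(f'pics/{n}0.png',p[:,:,::-1]);m=arm.camera_model(n);print(n,m['mtx'],m['dist'],np.round(m['world_from_camera'],3).tolist(),(d>0).mean())
E
```

```text
pics
0.0 [0.21648441 0.61220754 0.2446897 ] [[-0.943, 0.333, -0.001], [0.333, 0.943, -0.002], [0.0, -0.002, -1.0]] 0.09202652906681705 0.019
top [[395.06291514   0.         253.41326582]
 [  0.         395.06291514 193.06363869]
 [  0.           0.           1.        ]] [-0.10335299  0.          0.          0.          0.        ] [[0.022, 0.984, -0.177, 0.325], [-1.0, 0.025, 0.016, -0.033], [0.021, 0.177, 0.984, 1.271], [0.0, 0.0, 0.0, 1.0]] 0.996002197265625
side [[389.49395612   0.         246.13951965]
 [  0.         389.49395612 188.62711659]
 [  0.           0.           1.        ]] [-0.02212444  0.          0.          0.          0.        ] [[0.998, 0.01, -0.062, 0.469], [-0.058, 0.507, -0.86, -0.927], [0.022, 0.862, 0.507, 0.627], [0.0, 0.0, 0.0, 1.0]] 0.9958241780598959
```

View pics/top0.png

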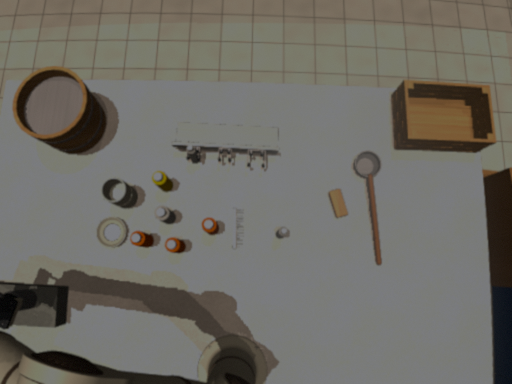

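View pics/side0.png

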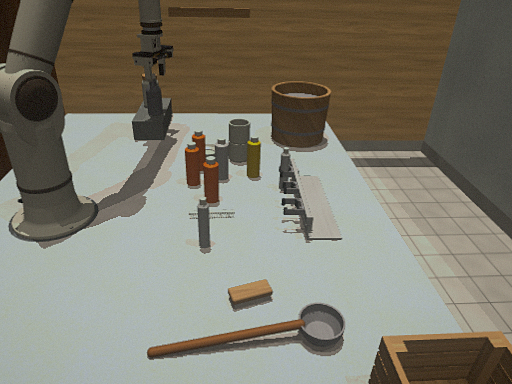

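Top view: the rail is at about (225,140), with the filled clip at (195,155) and empty clips at (227,157) and (257,158). The stout bottle is at (165,214), between the orange and yellow lookalikes, and the slim one is at (283,232). The comb is at (239,228). I'll measure next.

```bash
cat > h.py <<'E'
import numpy as np,cv2
from station import arm
def ray(n,uv):
    m=arm.camera_model(n);q=cv2.undistortPoints(np.array(uv,float).reshape(-1,1,2),m['mtx'],np.array(m['dist']))[:,0]
    W=m['world_from_camera'];return W[:3,3],np.c_[q[:,0],-q[:,1],-np.ones(len(q))]@W[:3,:3].T
def onplane(n,uv,z):
    o,d=ray(n,uv);return o+d*((z-o[2])/d[:,2])[:,None]
def cloud(n,d):
    v,u=np.mgrid[:384,:512];o,r=ray(n,np.c_[u.ravel(),v.ravel()])
    return (o+r*d.reshape(-1,1)).reshape(384,512,3)
E
python3 - <<'E'
from h import *
T=np.load('top0.npz');S=np.load('side0.npz')
C=cloud('top',T['d']);Cs=cloud('side',S['d'])
# tall things heights > 0.125 in top view -> caps
for nm,c in(('top',C),('side',Cs)):
    m=((c[:,:,2]>.123)&(c[:,:,2]<.16)&(c[:,:,0]>.25)&(c[:,:,0]<.8)&(abs(c[:,:,1])<.5)).astype(np.uint8)
    k,l,st,ce=cv2.connectedComponentsWithStats(m)
    for i in range(1,k):
        if st[i,4]>4: print(nm,st[i,4],ce[i].round(1),np.median(c[l==i],0).round(3),((c[l==i].max(0)+c[l==i].min(0))/2).round(3))
# rail bar top
m=(abs(C[:,:,2]-.073)<.006)&(C[:,:,0]>.45)&(C[:,:,1]<.25)&(C[:,:,1]>-.2)
print('rail',m.sum());P=C[m];v,u=np.nonzero(m);print(u.min(),u.max(),v.min(),v.max())
# clips parts height in top
m=(C[:,:,2]>.04)&(C[:,:,2]<.08)&(C[:,:,0]>.4)&(C[:,:,0]<.7)
k,l,st,ce=cv2.connectedComponentsWithStats(m.astype(np.uint8))
for i in range(1,k):
  if st[i,4]>8: print(st[i],ce[i].round(),C[l==i].min(0).round(3),C[l==i].max(0).round(3))
a=cv2.resize(T['p'][115:255,140:300],None,fx=5,fy=4.2*5/4.2*.85,interpolation=cv2.INTER_CUBIC)
a=cv2.resize(T['p'][118:178,165:290],None,fx=6,fy=6,interpolation=cv2.INTER_CUBIC)
cv2.imwrite('pics/c1.png',cv2.convertScaleAbs(a[:,:,::-1],alpha=1.5))
E
```

```text
top 101 [ 77.  108.7] [0.774 0.492 0.156] [0.766 0.488 0.156]
top 226 [ 85.2 123.3] [0.725 0.461 0.144] [0.74  0.472 0.142]
top 44 [189.8 148.8] [0.659 0.141 0.137] [0.659 0.141 0.134]
top 95 [158.4 177.3] [0.57  0.229 0.137] [0.572 0.231 0.135]
top 213 [112.6 189.5] [0.529 0.364 0.138] [0.53  0.362 0.135]
top 109 [161.3 212. ] [0.467 0.214 0.137] [0.467 0.217 0.134]
top 110 [208.5 224.4] [0.435 0.076 0.136] [0.436 0.077 0.134]
top 35 [283.  230.8] [ 0.421 -0.139  0.138] [ 0.423 -0.14   0.133]
top 124 [136.4 237.5] [0.391 0.282 0.137] [0.392 0.285 0.135]
top 115 [171.4 243.7] [0.376 0.18  0.137] [0.378 0.18  0.134]
side 302 [294.3 111.4] [0.741 0.455 0.143] [0.742 0.47  0.141]
side 202 [239.1 124. ] [0.532 0.346 0.133] [0.532 0.361 0.133]
side 66 [198.5 132.7] [0.394 0.276 0.133] [0.393 0.282 0.133]
side 69 [254.2 139. ] [0.573 0.223 0.133] [0.573 0.229 0.133]
side 72 [221.6 141. ] [0.469 0.207 0.133] [0.47  0.213 0.132]
side 71 [191.5 145.6] [0.378 0.172 0.134] [0.377 0.176 0.133]
side 42 [286.  150.6] [0.663 0.136 0.132] [0.664 0.138 0.132]
side 88 [210.8 160.5] [0.439 0.068 0.135]
[... 328 characters left out ...]
6 -0.438  0.045]
[368 174   6  17  56] [371. 181.] [ 0.567 -0.439  0.04 ] [ 0.619 -0.422  0.048]
[159 178  12  12  47] [166. 186.] [0.549 0.211 0.04 ] [0.583 0.244 0.08 ]
[109 183  15  17 186] [116. 191.] [0.51  0.351 0.07 ] [0.562 0.395 0.08 ]
[117 186  18  21  91] [129. 199.] [0.493 0.323 0.041] [0.554 0.375 0.08 ]
[371 191   4   6   9] [373. 194.] [ 0.547 -0.441  0.04 ] [ 0.563 -0.431  0.044]
[162 210  12  13  43] [169. 218.] [0.447 0.197 0.041] [0.481 0.224 0.079]
[209 226   9   8  16] [214. 231.] [0.416 0.055 0.042] [0.436 0.081 0.078]
[277 231   5   6  10] [278. 234.] [ 0.41  -0.139  0.041] [ 0.428 -0.127  0.079]
[146 233   5   4  10] [148. 235.] [0.401 0.264 0.041] [0.412 0.276 0.08 ]
```

View pics/c1.png

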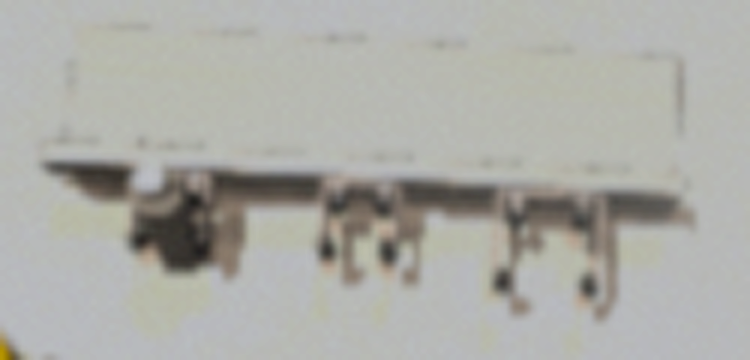

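Crop: the middle clip is the narrow one, with front rolls at crop (327,250) and (389,250), which is px (219.5,159.7) and (229.8,159.7). The right clip is the wide one, with rolls at crop (502,283) and (588,287). The bar's front edge runs from crop (45,163) to (685,190).

```bash
cat >> h.py <<'E'
def subdark(g,u,v,r=3,inv=False):
    u0,v0=int(round(u)),int(round(v));w=g[v0-r:v0+r+1,u0-r:u0+r+1].astype(float)
    w=np.clip(np.percentile(w,60)-w,0,None);w[w<.5*w.max()]=0
    y,x=np.mgrid[v0-r:v0+r+1,u0-r:u0+r+1];return [(x*w).sum()/w.sum(),(y*w).sum()/w.sum()]
E
python3 - <<'E'
from h import *
T=np.load('top0.npz');g=cv2.cvtColor(T['p'],cv2.COLOR_RGB2GRAY)
uv=[((u+.5)/6-.5+165,(v+.5)/6-.5+118) for u,v in[(327,250),(389,252),(502,283),(588,287)]]
s=[subdark(g,*a,r=2) for a in uv];print(np.round(uv,1).tolist(),np.round(s,1).tolist())
print(onplane('top',uv,.069).round(4));print(onplane('top',s,.069).round(4))
# bar front edge: max negative vertical gradient per column
pts=[]
gf=cv2.GaussianBlur(g,(3,3),0).astype(float)
for u in range(176,278,2):
    l=145.2+(u-172.5)*4.5/106.7;vs=np.arange(int(l)-3,int(l)+5)
    gr=gf[vs,u]-gf[vs+1,u];i=gr.argmax()
    gr=np.clip(gr,0,None)*(abs(vs-vs[i])<2);pts.append([u,(gr*(vs+.5)).sum()/gr.sum()])
P=onplane('top',pts,.073)
d=cv2.fitLine(P[:,:2].astype(np.float32),cv2.DIST_HUBER,0,1e-3,1e-3).ravel();d[:2]*=np.sign(d[1]);print('dir',d,'yaw',np.degrees(np.arctan2(-d[0],d[1])))
n=np.array([d[1],-d[0]]);t=d[:2];o=d[2:]
print('res',np.std((P[:,:2]-o)@n))
R=onplane('top',s,.069)[:,:2]
for a in (R[:2],R[2:]): 
    c=a.mean(0);off=(c-o)@t;print('clip face pt',o+off*t,'roll dist',(a-o)@n,'sep',(a[1]-a[0])@t)
sp=np.array([.659,.140]);print('spare depth',(sp-o)@n,(sp-o)@t)
E
```

```text
[[219.1, 159.2], [229.4, 159.6], [248.2, 164.8], [262.6, 165.4]] [[219.3, 159.2], [229.3, 159.5], [248.5, 164.2], [262.5, 165.1]]
[[ 0.6468  0.0575  0.069 ]
 [ 0.6465  0.025   0.069 ]
 [ 0.6314 -0.0345  0.069 ]
 [ 0.6305 -0.0795  0.069 ]]
[[ 0.6469  0.0568  0.069 ]
 [ 0.6467  0.0254  0.069 ]
 [ 0.6334 -0.0351  0.069 ]
 [ 0.6314 -0.0793  0.069 ]]
dir [0.03379627 0.99942875 0.68383205 0.01178951] yaw -1.9367518
res 0.004395457459237496
clip face pt [0.68477959 0.03981024] roll dist [-0.03840892 -0.03760527] sep -0.03142145810944846
clip face pt [ 0.68144291 -0.05886257] roll dist [-0.04886183 -0.04927815] sep -0.044193212920035634
spare depth -0.029150899952178635 0.12729802279790345
```

```bash
python3 -m crank '[0,0,1,0,0,0,0, 0,0,1,0,0,0,0, 0,0,1,0,0,0,0, 0,0,1,0,0,0,0, 0,0,1,0,0,0,0, 0,0,1,0,0,0,0, 0,0,1,0,0,0,0, 0,0,1,0,0,0,0, 0,0,1,0,0,0,0, 0,0,1,0,0,0,0]' 30
python3 -m crank '[0,0,1,0,0,0,0, 0,0,1,0,0,0,0, 0,0,1,0,0,0,0, 0,0,1,0,0,0,0, 0,0,1,0,0,0,0, 0,0,1,0,0,0,0, 0,0,1,0,0,0,0, 0,0,1,0,0,0,0, 0,0,0,0,0,0,0, 0,0,0,0,0,0,0]'
```

```text
t: 1.1
ee_pos: [0.2165, 0.6125, 0.2451]
tcp_rot: [[-0.506, 0.863, -0.0], [0.863, 0.506, -0.001], [-0.001, -0.001, -1.0]]
wrist_force: [1.0, -0.4, 0.1]
width: 0.0916
gripper_force: 0.0
t: 2.1
ee_pos: [0.2164, 0.6126, 0.2453]
tcp_rot: [[0.024, 1.0, -0.0], [1.0, -0.024, -0.001], [-0.001, -0.0, -1.0]]
wrist_force: [0.5, 0.2, -0.7]
width: 0.092
gripper_force: 0.0
```

```bash
python3 -m crank '[0,0,0,-0.93,0.624,0,0, 0,0,0,-0.93,0.624,0,0, 0,0,0,-0.93,0.624,0,0, 0,0,0,-0.93,0.624,0,0, 0,0,0,-0.93,0.624,0,0, 0,0,0,-0.93,0.624,0,0, 0,0,0,-0.93,0.624,0,0, 0,0,0,-0.93,0.624,0,0, 0,0,0,-0.93,0.624,0,0, 0,0,0,-0.93,0.624,0,0]'
python3 -m crank '[0,0,0,-0.93,0.624,0,0, 0,0,0,-0.93,0.624,0,0, 0,0,0,-0.93,0.624,0,0, 0,0,0,-0.93,0.624,0,0, 0,0,0,0,0,0,0, 0,0,0,0,0,0.5,0, 0,0,0,0,0,0.5,0, 0,0,0,0,0,0.5,0, 0,0,0,0,0,0,0, 0,0,0,0,0,0,0]'
python3 - <<'E'
from h import *
for n in('top','side'):
    p,d=arm.camera(n);np.savez(f'{n}1.npz',p=p,d=d)
a=cv2.resize(np.hstack([np.load('top1.npz')['p'][130:290,90:290],np.load('side1.npz')['p'][60:220,130:330]]),None,fx=2,fy=2,interpolation=cv2.INTER_CUBIC)
cv2.imwrite('pics/c2.png',a[:,:,::-1]);print(arm.observe()['joint_positions'])
E
```

```text
t: 3.1
ee_pos: [0.3972, 0.3279, 0.2458]
tcp_rot: [[0.024, 1.0, 0.0], [1.0, -0.024, 0.0], [0.0, 0.0, -1.0]]
wrist_force: [0.4, -0.5, 0.1]
width: 0.0921
gripper_force: 0.0
t: 4.1
ee_pos: [0.4683, 0.2161, 0.2008]
tcp_rot: [[0.024, 1.0, -0.001], [1.0, -0.024, -0.0], [-0.0, -0.001, -1.0]]
wrist_force: [0.0, 0.5, 0.5]
width: 0.092
gripper_force: 0.0
[-0.51349948  0.28274684  0.03467837  1.94115521 -0.01237122  0.91660408
 -0.49748078]
```

View pics/c2.png

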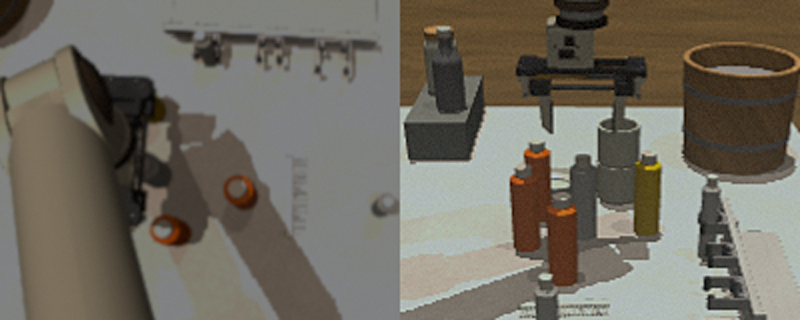

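Side view: the fingers are at crop (547,125) and (620,100), with the stout cap midway at (583,160). The grasp is centred and free of the neighbours, so I'll go down and close.

```bash
python3 -m crank '[0,0,0,0,0,0.66,0, 0,0,0,0,0,0.66,0, 0,0,0,0,0,0.66,0, 0,0,0,0,0,0.66,0, 0,0,0,0,0,0.66,0, 0,0,0,0,0,0,0, 0,0,0,0,0,0,60, 0,0,0,0,0,0,90, 0,0,0,0,0,0,120, 0,0,0,0,0,0,150]' 15
python3 -m crank '[0,0,0,0,0,0,200, 0,0,0,0,0,0,255, 0,0,0,0,0,0,255, 0,0,0,0,0,0,255, 0,0,0,0,0,0,255, 0,0,0,0,0,0,255, 0,0,0,0,0,0,255, 0,0,0,0,0,0,255, 0,0,0,0,0,0,255, 0,0,0,0,0,0,255]' 35
python3 - <<'E'
from h import *
p,d=arm.camera('side');c=cloud('side',d)
for z in (.02,.04,.13):
    m=(abs(c[:,:,2]-z)<.015)&(abs(c[:,:,0]-.468)<.04)&(abs(c[:,:,1]-.2)<.05)
    print(z,m.sum(),c[m].min(0).round(3),c[m].max(0).round(3))
# reference: spare bottle, same heights
m=(abs(c[:,:,2]-.1)<.015)&(abs(c[:,:,0]-.66)<.03)&(abs(c[:,:,1]-.14)<.03);print(c[m].min(0).round(3),c[m].max(0).round(3))
E
```

```text
t: 5.2
ee_pos: [0.4692, 0.216, 0.1027]
tcp_rot: [[0.026, 1.0, 0.001], [1.0, -0.026, 0.001], [0.001, 0.001, -1.0]]
wrist_force: [0.2, 0.0, -0.2]
width: 0.0648
gripper_force: 0.0
t: 6.2
ee_pos: [0.4686, 0.2157, 0.1018]
tcp_rot: [[0.026, 1.0, 0.0], [1.0, -0.026, 0.0], [0.0, 0.0, -1.0]]
wrist_force: [-1.4, -0.0, 4.1]
width: 0.0438
gripper_force: 35.0
0.02 80 [0.46  0.192 0.005] [0.489 0.212 0.034]
0.04 82 [0.46  0.192 0.025] [0.489 0.214 0.055]
0.13 200 [0.429 0.192 0.116] [0.505 0.229 0.143]
[0.65  0.125 0.087] [0.677 0.147 0.115]
```

```bash
python3 -m crank '[0,0,0,0,0,-0.4,255, 0,0,0,-0.4,0.2,0,255, 0,0,0,-0.75,0.37,0,255, 0,0,0,-0.75,0.37,0,255, 0,0,0,-0.75,0.37,0,255, 0,0,0,-0.75,0.37,0,255, 0,0,0,-0.75,0.37,0,255, 0,0,0,-0.75,0.37,0,255, 0,0,0,-0.75,0.37,0,255, 0,0,0,-0.75,0.37,0,255]'
python3 -m crank '[0,0,0,-0.75,0.37,0,255, 0,0,0,-0.75,0.37,0,255, 0,0,0,-0.75,0.37,0,255, 0,0,0,-0.3,0.18,0,255, 0,0,0,0,0,0,255, 0,0,0,0,0,0.2,255, 0,0,0,0,0,0.17,255, 0,0,0,0,0,0,255, 0,0,0,0,0,0,255, 0,0,0,0,0,0,255]'
python3 - <<'E'
from h import *
for n in('top','side'):
    p,d=arm.camera(n);np.savez(f'{n}2.npz',p=p,d=d)
c=cloud('side',d);x,y,_=arm.observe()['ee_pos']
for z in (.02,.04):
    m=(abs(c[:,:,2]-z)<.015)&(abs(c[:,:,0]-x)<.04)&(abs(c[:,:,1]-y)<.05)
    print(z,m.sum(),c[m].min(0).round(3),c[m].max(0).round(3))
a=cv2.resize(np.hstack([np.load('top2.npz')['p'][100:240,160:300],p[130:270,210:350]]),None,fx=2.8,fy=2.8,interpolation=cv2.INTER_CUBIC)
cv2.imwrite('pics/c3.png',a[:,:,::-1])
E
```

```text
t: 7.25
ee_pos: [0.5587, 0.0189, 0.1136]
tcp_rot: [[0.026, 1.0, -0.0], [1.0, -0.026, -0.001], [-0.001, -0.0, -1.0]]
wrist_force: [1.1, 0.2, -1.5]
width: 0.0432
gripper_force: 35.0
t: 8.25
ee_pos: [0.5949, -0.0554, 0.1023]
tcp_rot: [[0.024, 1.0, -0.001], [1.0, -0.024, 0.0], [0.0, -0.001, -1.0]]
wrist_force: [1.4, 0.7, -1.6]
width: 0.0434
gripper_force: 35.0
0.02 141 [ 0.574 -0.078  0.005] [ 0.616 -0.057  0.035]
0.04 155 [ 0.573 -0.088  0.025] [ 0.634 -0.038  0.055]
```

View pics/c3.png

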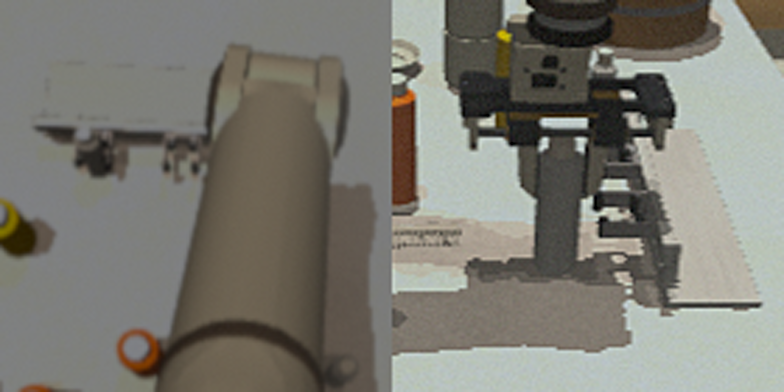

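The crop shows the bottle upright at (555,215), just in front of the wide clip's jaws at (615,230). Pressing in.

```bash
python3 -m crank '[0,0,0,-0.03,0.25,0,255, 0,0,0,0,0.25,0,255, 0,0,0,0,0.25,0,255, 0,0,0,0,0.2,0,255, 0,0,0,0,0.2,0,255, 0,0,0,0,0.15,0,255, 0,0,0,0,0.15,0,255, 0,0,0,0,0.1,0,255, 0,0,0,0,0,0,255, 0,0,0,0,0,0,255]' 45
```

```text
t: 9.35
ee_pos: [0.6353, -0.0588, 0.1019]
tcp_rot: [[0.026, 1.0, -0.014], [1.0, -0.026, 0.0], [0.0, -0.014, -1.0]]
wrist_force: [-16.2, -0.7, 14.3]
width: 0.0432
gripper_force: 45.1
```

```bash
python3 -m crank '[0,0,0,0,0.1,0,255, 0,0,0,0,0.1,0,255, 0,0,0,0,0.1,0,255, 0,0,0,0,0,0,255, 0,0,0,0,0,0,255, 0,0,0,0,0,0,255, 0,0,0,0,0,0,255, 0,0,0,0,0,0,255, 0,0,0,0,0,0,255, 0,0,0,0,0,0,255]' 45
```

```text
t: 10.35
ee_pos: [0.6505, -0.0589, 0.1025]
tcp_rot: [[0.026, 1.0, -0.0], [1.0, -0.026, -0.0], [-0.0, -0.0, -1.0]]
wrist_force: [-1.7, -3.2, -3.3]
width: 0.0436
gripper_force: 45.0
```

Snapped in. I'll press a bit more to feel the back stop.

```bash
python3 -m crank '[0,0,0,0,0.1,0,255, 0,0,0,0,0.07,0,255, 0,0,0,0,0,0,255, 0,0,0,0,0,0,255, 0,0,0,0,0,0,255, 0,0,0,0,0,0,255, 0,0,0,0,0,0,255, 0,0,0,0,0,0,255, 0,0,0,0,0,0,255, 0,0,0,0,0,0,255]' 45
```

```text
t: 11.35
ee_pos: [0.6515, -0.0593, 0.1019]
tcp_rot: [[0.026, 1.0, -0.009], [1.0, -0.026, -0.0], [-0.0, -0.009, -1.0]]
wrist_force: [-12.3, -3.3, 5.1]
width: 0.0434
gripper_force: 45.0
```

```bash
python3 -m crank '[0,0,0,0,-0.16,0,255, 0,0,0,0,0,0,255, 0,0,0,0,0,0,150, 0,0,0,0,0,0,100, 0,0,0,0,0,0,60, 0,0,0,0,0,0,40, 0,0,0,0,0,0,40, 0,0,0,0,0,0,40, 0,0,0,0,0,-0.4,40, 0,0,0,0,0,-0.8,40]'
python3 -m crank '[0,0,0,0,0,-0.8,40, 0,0,0,0,0,-0.8,40, 0,0,0,0,0,-0.3,40, 0,0,0,-0.2,-0.6,0,0, 0,0,0,-0.4,-1,0,0, 0,0,0,-0.4,-1,0,0, 0,0,0,-0.4,-1,0,0, 0,0,0,-0.4,-1,0,0, 0,0,0,-0.4,-1,0,0, 0,0,0,0,0,0,0]'
python3 - <<'E'
from h import *
for n in('top','side'):
    p,d=arm.camera(n);np.savez(f'{n}3.npz',p=p,d=d)
    c=cloud(n,d)
    for x,y,w in((.65,-.058,.035),(.66,.14,.025),(.422,-.14,.03)):
      for z in (.02,.1,.133):
        m=(abs(c[:,:,2]-z)<.012)&(abs(c[:,:,0]-x)<w)&(abs(c[:,:,1]-y)<w)
        if m.sum():print(n,(x,y),z,m.sum(),c[m].min(0).round(3),c[m].max(0).round(3),np.median(c[m],0).round(3))
E
```

```text
t: 12.35
ee_pos: [0.6494, -0.0583, 0.1375]
tcp_rot: [[0.026, 1.0, -0.004], [1.0, -0.026, 0.0], [0.0, -0.004, -1.0]]
wrist_force: [0.4, 0.8, -0.2]
width: 0.0775
gripper_force: 0.0
t: 13.35
ee_pos: [0.4767, -0.1222, 0.1952]
tcp_rot: [[0.03, 1.0, -0.004], [1.0, -0.03, -0.0], [-0.0, -0.004, -1.0]]
wrist_force: [0.5, -0.6, -0.1]
width: 0.0917
gripper_force: 0.0
top (0.65, -0.058) 0.02 20 [ 0.625 -0.077  0.008] [ 0.636 -0.04   0.027] [ 0.627 -0.059  0.017]
top (0.65, -0.058) 0.1 28 [ 0.625 -0.079  0.088] [ 0.642 -0.039  0.112] [ 0.629 -0.06   0.1  ]
top (0.65, -0.058) 0.133 126 [ 0.626 -0.078  0.121] [ 0.664 -0.039  0.145] [ 0.643 -0.057  0.13 ]
top (0.66, 0.14) 0.02 10 [0.648 0.13  0.009] [0.653 0.151 0.03 ] [0.65  0.14  0.018]
top (0.66, 0.14) 0.1 24 [0.648 0.128 0.088] [0.668 0.154 0.112] [0.65  0.135 0.102]
top (0.66, 0.14) 0.133 54 [0.65  0.13  0.121] [0.671 0.155 0.143] [0.659 0.141 0.135]
side (0.65, -0.058) 0.02 118 [ 0.628 -0.082  0.008] [ 0.67  -0.059  0.032] [ 0.646 -0.077  0.02 ]
side (0.65, -0.058) 0.1 127 [ 0.628 -0.083  0.088] [ 0.67  -0.06   0.112] [ 0.646 -0.076  0.1  ]
side (0.65, -0.058) 0.133 143 [ 0.631 -0.083  0.121] [ 0.67  -0.045  0.142] [ 0.649 -0.068  0.131]
side (0.66, 0.14) 0.02 25 [0.65  0.128 0.009] [0.658 0.144 0.032] [0.655 0.133 0.018]
side (0.66, 0.14) 0.1 61 [0.65  0.124 0.089] [0.678 0.145 0.112] [0.661 0.131 0.1  ]
side (0.66, 0.14) 0.133 49 [0.654 0.128 0.121] [0.676 0.151 0.141] [0.663 0.136 0.13 ]
side (0.422, -0.14) 0.02 85 [ 0.41  -0.157  0.008] [ 0.435 -0.142  0.032] [ 0.423 -0.151  0.021]
side (0.422, -0.14) 0.1 96 [ 0.41  -0.156  0.088] [ 0.437 -0.143  0.112] [ 0.423 -0.152  0.099]
side (0.422, -0.14) 0.133 83 [ 0.412 -0.154  0.121] [ 0.435 -0.134  0.141] [ 0.424 -0.146  0.131]
```

The stout bottle is home: against the clipped spare it sits where the rail geometry puts it, within about 1 mm, and it's upright. Slim bottle next.

```bash
python3 -m crank '[0,0,0,-0.35,-0.88,0,0, 0,0,0,-0.35,-0.88,0,0, 0,0,0,0,0,0,0, 0,0,0,0,0,0,0, 0,0,0,0,0,0.5,0, 0,0,0,0,0,0,0, 0,0,0,0,0,0,0, 0,0,0,0,0,0,0, 0,0,0,0,0,0,0, 0,0,0,0,0,0,0]' 15
python3 - <<'E'
from h import *
for n in('top','side'):
    p,d=arm.camera(n);np.savez(f'{n}4.npz',p=p,d=d)
cv2.imwrite('pics/c4.png',cv2.resize(np.hstack([np.load('top4.npz')['p'][150:310,180:340],p[100:260,120:280]]),None,fx=2.4,fy=2.4,interpolation=cv2.INTER_CUBIC)[:,:,::-1])
print(arm.observe()['joint_positions'].round(2))
E
```

```text
t: 14.45
ee_pos: [0.4284, -0.1398, 0.181]
tcp_rot: [[0.025, 1.0, 0.001], [1.0, -0.025, -0.0], [-0.0, 0.001, -1.0]]
wrist_force: [0.1, -0.0, 0.2]
width: 0.0914
gripper_force: 0.0
[ 0.12  0.2   0.15  2.11 -0.04  0.83  0.27]
```

View pics/c4.png

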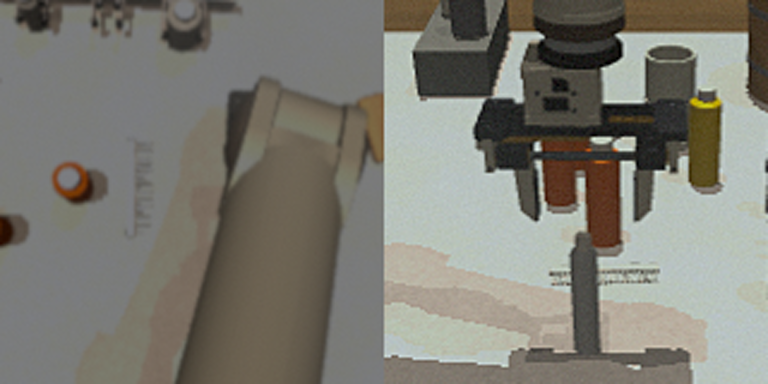

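Side crop: the fingers are at (530,200) and (645,200), with the slim cap at (584,240), so the TCP is a few mm too far in +x. I'll correct that, go down and close gently.

```bash
python3 -m crank '[0,0,0,-0.05,-0.18,0,0, 0,0,0,0,0,0,0, 0,0,0,0,0,0.66,0, 0,0,0,0,0,0.66,0, 0,0,0,0,0,0.66,0, 0,0,0,0,0,0.66,0, 0,0,0,0,0,0,60, 0,0,0,0,0,0,100, 0,0,0,0,0,0,120, 0,0,0,0,0,0,140]' 10
python3 -m crank '[0,0,0,0,0,0,155, 0,0,0,0,0,0,165, 0,0,0,0,0,0,175, 0,0,0,0,0,0,185, 0,0,0,0,0,0,195, 0,0,0,0,0,0,255, 0,0,0,0,0,0,255, 0,0,0,0,0,0,255, 0,0,0,0,0,0,255, 0,0,0,0,0,0,255]' 35
python3 - <<'E'
from h import *
p,d=arm.camera('side');c=cloud('side',d)
for z in (.015,.06):
    m=(abs(c[:,:,2]-z)<.01)&(abs(c[:,:,0]-.423)<.03)&(abs(c[:,:,1]+.14)<.03)
    print(z,m.sum(),c[m].min(0).round(3),c[m].max(0).round(3))
E
```

```text
t: 15.55
ee_pos: [0.4234, -0.1414, 0.1024]
tcp_rot: [[0.026, 1.0, 0.002], [1.0, -0.026, -0.0], [-0.0, 0.002, -1.0]]
wrist_force: [-0.1, 0.2, 0.4]
width: 0.0647
gripper_force: 0.0
t: 16.55
ee_pos: [0.4226, -0.1412, 0.1014]
tcp_rot: [[0.026, 1.0, -0.0], [1.0, -0.026, 0.0], [0.0, -0.0, -1.0]]
wrist_force: [-0.2, 0.8, 0.1]
width: 0.0273
gripper_force: 35.0
0.015 70 [ 0.41  -0.156  0.005] [ 0.435 -0.144  0.025]
0.06 73 [ 0.409 -0.156  0.051] [ 0.436 -0.144  0.07 ]
```

```bash
python3 -m crank '[0,0,0,0,0,-0.4,255, 0,0,0,0.35,0.34,0,255, 0,0,0,0.7,0.68,0,255, 0,0,0,0.7,0.68,0,255, 0,0,0,0.7,0.68,0,255, 0,0,0,0.7,0.68,0,255, 0,0,0,0.7,0.68,0,255, 0,0,0,0.7,0.68,0,255, 0,0,0,0.7,0.68,0,255, 0,0,0,0.7,0.68,0,255]'
python3 -m crank '[0,0,0,0.32,0.31,0,255, 0,0,0,0,0,0,255, 0,0,0,0,0,0,255, 0,0,0,0,0,0.2,255, 0,0,0,0,0,0.17,255, 0,0,0,0,0,0,255, 0,0,0,0,0,0,255, 0,0,0,0,0,0,255, 0,0,0,0,0,0,255, 0,0,0,0,0,0,255]'
python3 - <<'E'
from h import *
p,d=arm.camera('side');c=cloud('side',d);x,y,_=arm.observe()['ee_pos']
for z in (.015,.04):
    m=(abs(c[:,:,2]-z)<.01)&(abs(c[:,:,0]-x)<.02)&(abs(c[:,:,1]-y)<.03)
    print(z,m.sum(),c[m].min(0).round(3),c[m].max(0).round(3))
cv2.imwrite('pics/c5.png',cv2.resize(p[100:260,200:360],None,fx=3,fy=3,interpolation=cv2.INTER_CUBIC)[:,:,::-1])
E
```

```text
t: 17.6
ee_pos: [0.6016, 0.0352, 0.1136]
tcp_rot: [[0.025, 1.0, 0.0], [1.0, -0.025, 0.001], [0.001, 0.0, -1.0]]
wrist_force: [0.8, 0.8, -2.1]
width: 0.0274
gripper_force: 35.0
t: 18.6
ee_pos: [0.61, 0.0422, 0.1023]
tcp_rot: [[0.026, 1.0, -0.0], [1.0, -0.026, 0.0], [0.0, -0.0, -1.0]]
wrist_force: [-0.2, 0.4, -1.1]
width: 0.0273
gripper_force: 35.0
0.015 55 [0.598 0.027 0.005] [0.622 0.039 0.025]
0.04 59 [0.596 0.026 0.03 ] [0.624 0.043 0.05 ]
```

View pics/c5.png

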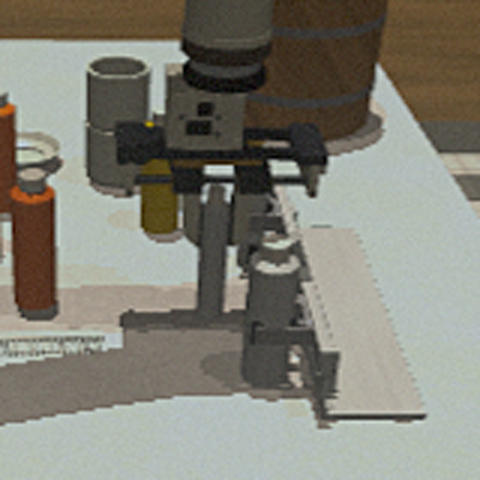

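The slim bottle is upright at crop (212,250) in front of the narrow clip. The stout one is clipped at (272,320). Pressing.

```bash
python3 -m crank '[0,0,0,0,0.25,0,255, 0,0,0,0,0.25,0,255, 0,0,0,0,0.25,0,255, 0,0,0,0,0.2,0,255, 0,0,0,0,0.2,0,255, 0,0,0,0,0.15,0,255, 0,0,0,0,0.15,0,255, 0,0,0,0,0.1,0,255, 0,0,0,0,0,0,255, 0,0,0,0,0,0,255]' 45
python3 -m crank '[0,0,0,0,0.08,0,255, 0,0,0,0,0.08,0,255, 0,0,0,0,0,0,255, 0,0,0,0,0,0,255, 0,0,0,0,0,0,255, 0,0,0,0,0,0,255, 0,0,0,0,0,0,255, 0,0,0,0,0,0,255, 0,0,0,0,0,0,255, 0,0,0,0,0,0,255]'
```

```text
t: 19.65
ee_pos: [0.6506, 0.0413, 0.1016]
tcp_rot: [[0.025, 1.0, -0.013], [1.0, -0.025, 0.0], [-0.0, -0.013, -1.0]]
wrist_force: [-14.9, 0.4, 12.8]
width: 0.0271
gripper_force: 45.1
t: 20.65
ee_pos: [0.6614, 0.0408, 0.1024]
tcp_rot: [[0.026, 1.0, 0.0], [1.0, -0.026, -0.0], [0.0, 0.0, -1.0]]
wrist_force: [0.4, 0.7, -2.1]
width: 0.0271
gripper_force: 45.0
```

```bash
python3 -m crank '[0,0,0,0,0.1,0,255, 0,0,0,0,0.07,0,255, 0,0,0,0,0,0,255, 0,0,0,0,0,0,255, 0,0,0,0,0,0,255, 0,0,0,0,0,0,255, 0,0,0,0,0,0,255, 0,0,0,0,0,0,255, 0,0,0,0,0,0,255, 0,0,0,0,0,0,255]' 45
```

```text
t: 21.65
ee_pos: [0.6625, 0.0409, 0.1018]
tcp_rot: [[0.025, 1.0, -0.008], [1.0, -0.025, 0.0], [-0.0, -0.008, -1.0]]
wrist_force: [-9.7, -0.6, 6.7]
width: 0.0272
gripper_force: 45.0
```

The bottle is against the back stop. I'll relax, release, go straight up, back off and check.

```bash
python3 -m crank '[0,0,0,0,-0.15,0,255, 0,0,0,0,0,0,255, 0,0,0,0,0,0,180, 0,0,0,0,0,0,130, 0,0,0,0,0,0,90, 0,0,0,0,0,0,60, 0,0,0,0,0,0,60, 0,0,0,0,0,0,60, 0,0,0,0,0,-0.4,60, 0,0,0,0,0,-0.8,60]'
python3 -m crank '[0,0,0,0,0,-0.8,60, 0,0,0,0,0,-0.8,60, 0,0,0,0,0,-0.8,60, 0,0,0,0,-0.6,0,60, 0,0,0,0,-1,0,60, 0,0,0,0,-1,0,60, 0,0,0,0,-1,0,60, 0,0,0,0,-1,0,60, 0,0,0,0,-1,0,60, 0,0,0,0,0,0,60]'
python3 -m crank '[0,0,0,1,0,0,60, 0,0,0,1,0,0,60, 0,0,0,1,0,0,60, 0,0,0,1,0,0,60, 0,0,0,1,0,0,60, 0,0,0,1,0,0,60, 0,0,0,1,0,0,60, 0,0,0,0,0,0,60, 0,0,0,0,0,0,60, 0,0,0,0,0,0,60]'
python3 - <<'E'
from h import *
for n in('top','side'):
    p,d=arm.camera(n);np.savez(f'{n}5.npz',p=p,d=d)
    c=cloud(n,d)
    for x,y,w in((.65,-.058,.03),(.661,.041,.025),(.663,.14,.025)):
      for z in (.02,.1,.133):
        m=(abs(c[:,:,2]-z)<.012)&(abs(c[:,:,0]-x)<w)&(abs(c[:,:,1]-y)<w)
        if m.sum():print(n,(x,y),z,m.sum(),c[m].min(0).round(3),c[m].max(0).round(3))
cv2.imwrite('pics/c6.png',cv2.convertScaleAbs(cv2.resize(np.hstack([np.load('top5.npz')['p'][120:260,160:300],p[110:250,210:350]]),None,fx=2.8,fy=2.8,interpolation=cv2.INTER_CUBIC)[:,:,::-1],alpha=1.3))
E
```

```text
t: 22.65
ee_pos: [0.6603, 0.0408, 0.1371]
tcp_rot: [[0.026, 1.0, -0.004], [1.0, -0.026, -0.0], [-0.001, -0.004, -1.0]]
wrist_force: [-0.4, 0.7, 0.3]
width: 0.0698
gripper_force: 0.0
t: 23.65
ee_pos: [0.4903, 0.0452, 0.2109]
tcp_rot: [[0.025, 1.0, -0.002], [1.0, -0.025, 0.0], [0.0, -0.002, -1.0]]
wrist_force: [1.0, 0.3, -0.4]
width: 0.0706
gripper_force: 0.0
t: 24.65
ee_pos: [0.5, 0.2539, 0.2106]
tcp_rot: [[0.027, 1.0, 0.0], [1.0, -0.027, -0.001], [-0.001, 0.001, -1.0]]
wrist_force: [-0.0, -0.7, -0.4]
width: 0.0703
gripper_force: 0.0
top (0.65, -0.058) 0.02 21 [ 0.625 -0.077  0.009] [ 0.636 -0.04   0.03 ]
top (0.65, -0.058) 0.1 30 [ 0.626 -0.079  0.089] [ 0.64  -0.039  0.111]
top (0.65, -0.058) 0.133 121 [ 0.629 -0.078  0.121] [ 0.668 -0.042  0.144]
top (0.661, 0.041) 0.02 15 [0.645 0.032 0.011] [0.655 0.055 0.032]
top (0.661, 0.041) 0.1 19 [0.644 0.028 0.089] [0.657 0.053 0.112]
top (0.661, 0.041) 0.133 50 [0.649 0.03  0.121] [0.666 0.052 0.145]
top (0.663, 0.14) 0.02 12 [0.648 0.131 0.008] [0.655 0.15  0.029]
top (0.663, 0.14) 0.1 21 [0.648 0.129 0.088] [0.667 0.153 0.111]
top (0.663, 0.14) 0.133 57 [0.649 0.13  0.121] [0.671 0.154 0.143]
side (0.65, -0.058) 0.02 115 [ 0.628 -0.083  0.008] [ 0.67  -0.06   0.032]
side (0.65, -0.058) 0.1 132 [ 0.628 -0.083  0.088] [ 0.67  -0.058  0.112]
side (0.65, -0.058) 0.133 134 [ 0.631 -0.078  0.121] [ 0.668 -0.047  0.142]
side (0.661, 0.041) 0.1 53 [0.648 0.025 0.088] [0.674 0.039 0.112]
side (0.661, 0.041) 0.133 56 [0.649 0.029 0.121] [0.67  0.049 0.143]
side (0.663, 0.14) 0.02 25 [0.65  0.124 0.009] [0.659 0.144 0.031]
side (0.663, 0.14) 0.1 61 [0.65  0.124 0.088] [0.678 0.144 0.112]
side (0.663, 0.14) 0.133 51 [0.652 0.128 0.121] [0.673 0.149 0.141]
```

View pics/c6.png

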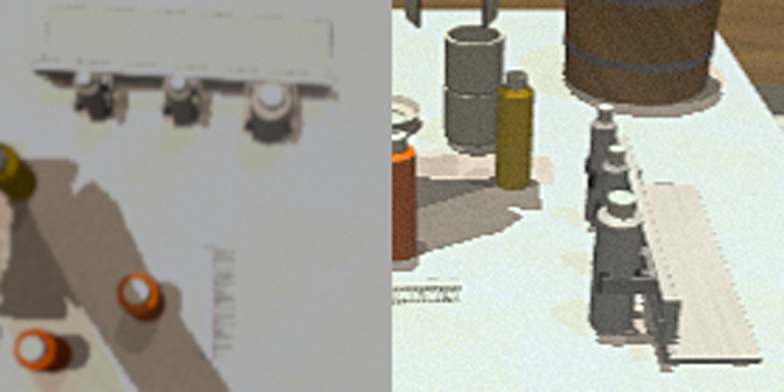

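All three bottles stand upright in their clips, at top-crop (95,95), (180,95) and (270,105). Slim is at about (0.661, 0.040), 3 mm nearer than the spare, as the rail's slant gives. The arm is clear.

```bash
python3 -c "
from station import arm
print(arm.hand_in())"
```

```text
the job is handed in; nothing more can be done
None
```

Both bottles are snapped home, upright and released: the slim one in the narrow clip and the stout one in the wide clip. I handed the job in at about 25 s, and no verdict came back.

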